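# Spin-check an index disc and brake it on the mark

## Robot

A 6-joint arm with a two-finger parallel gripper is mounted at the origin on the work surface. World frame = base frame: x ahead of the robot, y to its left, z up, the work surface at z = 0. Lengths are in m, angles in degrees, forces in N, time in s.
With the tool pointing down it reaches from about 0.375 to 0.9 m from the base axis. Payload 3.1 kg.
Tool frame: the origin (TCP) lies at the very end of the fingers, on their centre line; the grasp point (between the pads) lies 19 mm behind it (grip_point_offset is the distance from the TCP to the grasp point, in m); y points along the fingers, x is the direction in which the jaws open and shut, and the axes are right-handed (so a half turn about y gives the same grasp; the last joint's range is limited). The gripper opens to 87 mm and grips with 3 to 60 N. Pads are 19 mm wide; open, the fingers measure 117 mm over their backs; the gripper's body (75 mm by 190 mm) begins 51 mm behind the grasp point.
Start: joints at [-81.217, 30.224, 82.088, -0, 67.689, -10.227], TCP at [0.204, -0.591, 0.223] pointing down, gripper open.
Joint ranges: [-176.69, 176.69], [-43.24, 126.21], [12.49, 139.97], [-82, 262], [0, 151.66], [-163.58, 163.58]. Speed limits (degrees/s): [159.86, 159.86, 180, 180, 180, 180].

## Interface

Orientations are given as a 3x3 rotation matrix whose columns are the frame's x, y, z axes.
In Python, from rig import * gives the robot as it stands.
- The arm moves only by the tool send_rows, never from a script. Its argument "moves" is text: rows parted by semicolons, each of 5 numbers parted by spaces: the finger opening in mm, from 0 to 87, then the shift along the tool's x, y, z in mm, then the turn about the tool's y in degrees. In form: fingers dx dy dz yaw; .... A call has 1 to 20 rows; each row shifts and turns the commanded pose from where the row before left it, along the tool's axes as they then stand; what a row does not reach is not made up. A row lasts 1/12 s, in which the tool goes at most 41.7 mm and 7.16 degrees, less where a joint would pass 70% of its speed; a pose out of reach is approached as far as the arm can. A call is refused whole if a number of a shift passes 41.7 or a number of a turn 7.16, either way. A call with a gripper value outside its range is refused whole. The fingers move at their own pace and stop on an object; the grip force is fixed at half the most. Time passes only in rows, so rows that do not move let the fingers close. It gives the time, the measured TCP pose, the force and the opening at its end, in the units of the state.
- read_state(): the state, without advancing time (a new reading comes with each control period).
- capture(name): name is "side" or "top"; returns a dict with "image" (400x640x3 uint8, blue, green, red), "z_map" (400x640 float32, m along the optical axis (not along the pixel's ray), 0 where there is no reading), "mtx" (3x3 intrinsics, pixels), "origin" and "rotation" of the camera in the world. Camera axes: x right, y up, looking along -z (the intrinsics and any distortion apply to the point x, -y, -z); pixel columns grow to the right and rows downward; lengths in m; the calibration is good to about 2 mm. A picture is of the moment at which its call begins.
- hand_in(): hands the job in, once; it reports no verdict.
Trained networks look in a picture, given as the dict that the camera call returned (one of the last four; its "shot" number tells which), for a name from the list of things; names that differ only in an ending like _2 or _b are one class to them, and where a whole thing is asked for, a point or a joint stands for the part that bears it (a point fixed in the world has none). Each returns a list of dicts, best first, with "p" (0 to 1); they miss things now and then, are a little off and sometimes report something else, mostly with a low value. They report only what shows in the picture. A call takes as long as a camera call.
- search_frame(picture, name): "bbox" ([left, top, right, bottom] in pixels, round what is visible of it).
- masks_of(picture, name): "region" (400x640 bool, what is visible of it) and "bbox" ([left, top, right, bottom] in pixels, round what is visible of it).
- mark_of(picture, name): "pixel" ([row, column] in pixels: a listed point, or the origin of a listed thing).
The state is a dict: "time_s": time; "joint_positions": joint angles; "qvel": joint speeds; "tau": joint torques, N m; "position": TCP position; "tcp_rot": TCP orientation; "force": force on the tool from outside, world axes, zero at the start; "moment": the same for the moment, N m; "opening": opening from 0.0 (shut) to 1.0 (fully open).
Only numpy, scipy, OpenCV 4.12 (cv2) and the standard library are available. Lean on these libraries where they do the work, as an engineer would, in place of code of your own. Each camera call takes 0.05 s, during which the arm holds its last target. There are 200 camera calls.

## Task

Check that the plywood index disc on the jig runs freely: flick it with a fingertip so that it spins by itself, untouched, for at least a second. Then brake it gently with a fingertip on the disc itself, not on its knob, so that the steel tab on its rim stops pointing straight at the fixed pointer, and finish while still holding it there with the fingertip on the disc. Do not grip anything or squeeze or press the disc hard, and leave everything else where it stands.

Things in the scene. Friction and masses are not known exactly. Their poses are not given: they have to be found in the camera images.
- disc: Level plywood index disc, 240 mm across, 12 thick, about 0.4 kg, on a vertical axis; turns freely, endlessly, either way. Origin on the axis at the underside; z up, x towards the tab. Spun at 4 rad/s it coasts some 8 to 13 s, losing 0.5 to 0.8 rad/s each second at first, about half that at 1 rad/s. A push of a few newtons down on the outer part of its face stops it almost at once.
- disc_top (a point): Centre of the disc's top face, on the axis, 72 mm above the bench (a hub cap 32 mm across, 6 high, sits here). The face is bare and flat from 75 to 120 mm off the axis. The bearing is sprung: the face stays put up to about 1.5 to 3 N of downward push, then sinks 1 mm per further 2.5 N, by 6 mm at most.
- knob: The only knob on the disc: a black upright round peg, 18 mm across and 32 mm tall, fixed on the disc's face 60 mm off the axis, on the side opposite the tab. Origin: centre of its foot on the disc's face. It can be pushed sideways to flick the disc.
- tab_tip (a point): Point of the flat steel tab (24 mm wide, pointed) that sticks 24 mm out of the disc's rim, 144 mm off the axis; it turns with the disc and is flush with the disc's face.
- pointer_tip (a point): Point of the fixed steel pointer on its short post (top 71 mm above the bench), beside the disc, 151 mm off the axis and aimed at it: when the tab points at it the two points are 7 mm apart. It stands on the far side of the disc from the robot, up to 75 degrees off to the left or right.
- jig: The fixed white square board, 360 mm by 360 mm, 18 mm thick, screwed to the bench, that carries the disc's pedestal and the pointer. Origin: centre of its underside, on the disc's axis; x towards the pointer.
- collar: loose steel shaft collar, 42 mm across, 22 tall, on a corner of the jig's board; bystander
- finial: loose turned wooden finial, 36 mm across, 44 tall, on a corner of the jig's board; bystander
- blank: loose round wooden turning blank, 110 mm across, 60 tall, on the bench; bystander
- mallet: loose hammer lying on the bench; bystander
- screwdriver: loose screwdriver lying on the bench; bystander
- jar: loose closed jar, 68 mm across, 85 tall; bystander
- mug: loose mug, 80 mm across, 90 tall; bystander

How it is judged (in metres and radians):
On the way, in this order (a step that is already met when the one before it is completed fails the run):
1. the disc spins by itself, faster than 1 rad/s, touched by no finger, for a second (angular speed of disc above 1 rad/s and contact force between the fingers and disc below 0.05 N), for 1 s.
2. a fingertip on the disc, not on its knob, holds it at rest with the tab at the pointer (horizontal distance between tab_tip and pointer_tip below 0.016 m and angular speed of disc below 0.06 rad/s and contact force between the fingers and disc above 0.5 N and contact force between the fingers and knob below 0.3 N), for 0.2 s.
At the end, for the whole second after the job is handed in: The disc is at rest (under 0.06 rad/s), the tips of tab and pointer are within 16 mm of each other (7 mm when exactly in line, so about 14 mm sideways), and the fingers press on the disc with more than 0.5 N without touching the knob (all of step 2); the arm keeps its last pose, push and grip.
It fails at once if the disc or its knob is pinched, struck or pressed with more than 35 N (contact force between the fingers and disc above 35 N).
It fails at once if a loose bystander is lifted or moved by more than 20 mm (distance of any of collar, finial, blank, mallet, screwdriver, jar, mug from where it was at the start of the episode above 0.02 m).
It also fails if it takes over 51 s, if anything falls off the work surface, if the arm or the gripper's body presses on something with over 40 N, if the wrist force passes 120 N, or if a joint passes its speed limit or range.

## Working session

There is one attempt and no reset: what is moved stays moved. The work goes in short steps, Python scripts to look and compute and a tool call to move; the robot and the scene stay as the last step left them, time stands still between calls to the robot, and variables do not carry over. Pictures are saved under pics/ and viewed, about 8 in all and at most 12, crops included, and the job is handed in when it is done.

Besides the shell and the picture viewer there is one more tool, called after "Request:" by a JSON object that holds its "api" and its "payload", one argument or row to a line. send_rows: Moves the arm, as the interface text tells. Its arguments: {"type":"object","properties":{"moves":{"type":"string"}},"required":["moves"]}

```bash
mkdir -p pics; cat > h.py <<'E'
from rig import *
import numpy as np, cv2
def ray(c,px):
    K=np.array(c["mtx"]); r,co=px
    d=np.array([(co-K[0,2])/K[0,0],-(r-K[1,2])/K[1,1],-1.])
    return np.array(c["origin"]),np.array(c["rotation"])@d
def atz(c,px,z):
    o,d=ray(c,px); return o+d*(z-o[2])/d[2]
def proj(c,p):
    K=np.array(c["mtx"]); q=np.array(c["rotation"]).T@(np.array(p)-c["origin"]); 
    return [K[1,2]+K[1,1]*(-q[1]/-q[2]),K[0,2]+K[0,0]*q[0]/-q[2]]
E
ls; python3 - <<'E'
from h import *
s=read_state(); print(s)
for n in ("side","top"):
    c=capture(n); cv2.imwrite(f"pics/{n}0.png",c["image"])
    print(n,c["origin"],c["mtx"],c.get("dist"),list(c))
    for t,z in (("disc_top",.072),("knob",.072),("tab_tip",.072),("pointer_tip",.071),("jig",0)):
        m=mark_of(c,t)
        for k in m[:2]: print(t,np.round(k["pixel"]),round(k["p"],2),np.round(atz(c,k["pixel"],z),4))
    for t in ("collar","finial","blank","mallet","screwdriver","jar","mug"):
        for k in search_frame(c,t)[:1]: 
            b=k["bbox"]; print(t,np.round(b),round(k["p"],2),np.round(atz(c,[(b[1]+b[3])/2,(b[0]+b[2])/2],.03),3))
E
```

```text
h.py
pics
{'time_s': 0.0, 'joint_positions': array([-8.12155588e+01,  3.02796208e+01,  8.21553757e+01,  1.63564506e-03,
        6.76888468e+01, -1.02276854e+01]), 'qvel': array([-0.03064532, -0.09324144, -0.05260476,  0.05969574,  0.03938078,
        0.06979862]), 'tau': array([ 5.95215261e-04, -4.40044749e+01, -1.76589864e+01,  6.34678896e-02,
        5.82149264e-02, -1.42330159e-04]), 'position': array([ 0.2035249 , -0.59017126,  0.22157022]), 'tcp_rot': array([[ 3.25757669e-01, -3.03993977e-04,  9.45453250e-01],
       [-9.45450917e-01,  2.14015004e-03,  3.25757553e-01],
       [-2.12244015e-03, -9.99997664e-01,  4.09758905e-04]]), 'force': array([-0.23728738, -0.37457251, -0.82296446]), 'moment': array([0.02614453, 0.0134076 , 0.03227631]), 'opening': 0.9983257314808796}
side [ 0.19253728 -1.29310718  1.40804428] [[503.90420954   0.         324.93276748]
 [  0.         503.90420954 201.84861407]
 [  0.           0.           1.        ]] None ['image', 'z_map', 'mtx', 'origin', 'rotation', 'shot']
disc_top [178. 320.] 0.91 [0.5458 0.0757 0.072 ]
knob [179. 338.] 0.62 [0.6119 0.05
[... 636 characters left out ...]
05] [[392.3404226    0.         315.72103957]
 [  0.         392.3404226  195.34372132]
 [  0.           0.           1.        ]] None ['image', 'z_map', 'mtx', 'origin', 'rotation', 'shot']
disc_top [195. 283.] 0.75 [0.5512 0.0711 0.072 ]
tab_tip [227. 260.] 0.81 [0.4323 0.156  0.072 ]
pointer_tip [155. 290.] 0.74 [0.7067 0.0489 0.071 ]
jig [198. 283.] 0.81 [0.552  0.0773 0.    ]
jig [188. 174.] 0.37 [0.5949 0.5034 0.    ]
collar [252. 152. 262. 161.] 0.56 [0.713 0.178 0.03 ]
finial [323. 163. 332. 176.] 0.48 [ 0.659 -0.096  0.03 ]
blank [156. 245. 197. 275.] 0.74 [0.316 0.465 0.03 ]
mallet [151. 154. 186. 220.] 0.74 [0.592 0.513 0.03 ]
mug [401. 154. 434. 185.] 0.75 [ 0.661 -0.448  0.03 ]
```

```bash
python3 - <<'E'
import cv2
a=cv2.imread("pics/side0.png")[90:310,200:430]; b=cv2.imread("pics/top0.png")[110:280,200:370]
a=cv2.resize(a,None,fx=2.7,fy=2.7,interpolation=2)[:594,:400*2][:, :]
cv2.imwrite("pics/s1.png",a)
cv2.imwrite("pics/t1.png",cv2.resize(b,None,fx=3.5,fy=3.5,interpolation=2))
E
```

```text
(no output)
```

View pics/s1.png

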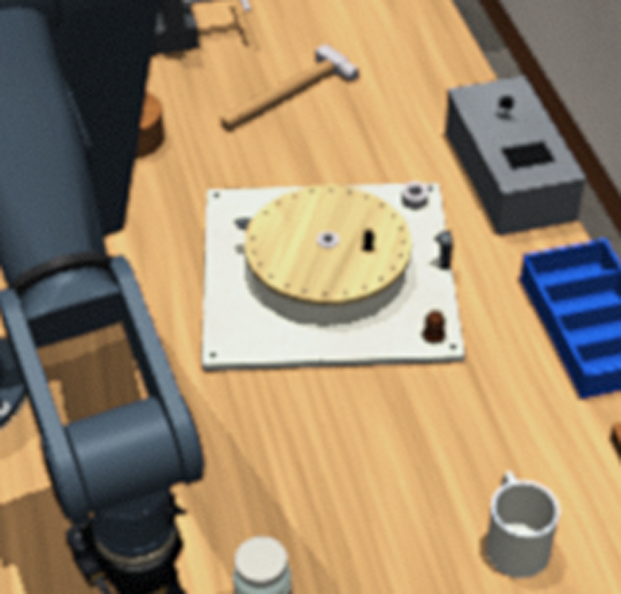

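View pics/t1.png

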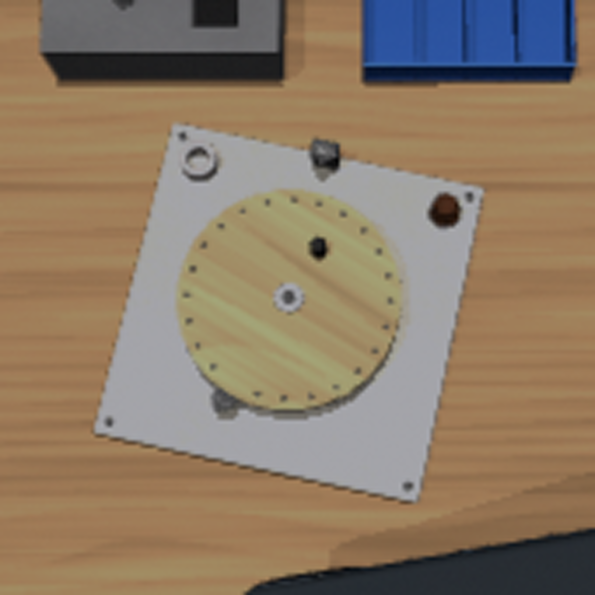

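The scene: disc in the middle of the board, knob on the far right side of the disc (crop pixel 318,247 top), tab near the robot, pointer at the far edge (322,178), collar far-left, finial far-right. Refine axis and pointer direction.

```bash
python3 - <<'E'
from h import *
for n in ("top","side"):
    c=capture(n)
    for t,z in (("jig",.018),("disc",.072),("knob",.104)):
        m=masks_of(c,t)
        if not m: print(n,t,"none"); continue
        g=m[0]["region"]; rc=np.argwhere(g)
        P=np.array([atz(c,p,z)[:2] for p in rc])
        R=cv2.minAreaRect((P*1000).astype(np.float32))
        print(n,t,round(m[0]["p"],2),"mean",P.mean(0).round(4),"rect",np.round(R[0],1),np.round(R[1],1),round(R[2],1), "top5",)
    # disc by depth: height map
    K=c["mtx"]; Z=c["z_map"]; v,u=np.mgrid[:400,:640]
    pts=np.stack([(u-K[0][2])/K[0][0]*Z,-(v-K[1][2])/K[1][1]*Z,-Z],-1)@np.array(c["rotation"]).T+c["origin"]
    for lo,hi in ((.066,.078),(.085,.115)):
        q=(Z>0)&(pts[...,2]>lo)&(pts[...,2]<hi)&(np.hypot(pts[...,0]-.549,pts[...,1]-.073)<.14)
        P=pts[q]; 
        if len(P): 
            print(n,"depth",lo,len(P),np.median(P,0).round(4)); (x,r)=cv2.minEnclosingCircle((P[:,:2]*1000).astype(np.float32)); print(np.round(x,1),r)
E
```

```text
top jig 0.74 mean [0.5446 0.0765] rect [558.1  73.7] [361.3 378.1] 77.7 top5
top disc 0.91 mean [0.5502 0.0772] rect [551.2  78.3] [234.7 238.9] 89.8 top5
top knob none
top depth 0.066 3007 [0.5476 0.0773 0.0723]
[542.9  80.8] 129.79490661621094
top depth 0.085 21 [0.601  0.0452 0.1045]
[601.  45.] 8.11760139465332
side jig 0.81 mean [0.5395 0.0537] rect [548.5  67.2] [375.8 366. ] 76.4 top5
side disc 0.76 mean [0.5446 0.0671] rect [547.1  69.4] [232.9 240.9] 12.0 top5
side knob none
side depth 0.066 1864 [0.5443 0.0684 0.071 ]
[540.2  76.8] 129.40492248535156
side depth 0.085 22 [0.5984 0.0392 0.0996]
[599.3  43. ] 14.921368598937988
```

Request:
{"api": "send_rows", "payload": {
  "moves": "0 -22.4 0 27.6 0;0 -22.4 0 27.6 0;0 -22.4 0 27.6 0;0 -22.4 0 27.6 0;0 -22.4 0 27.6 0;0 -22.4 0 27.6 0;0 -22.4 0 27.6 0;0 -22.4 0 27.6 0;0 -22.4 0 27.6 0;0 -22.4 0 27.6 0;0 -22.4 0 27.6 0;0 -22.4 0 27.6 0;0 -22.4 0 27.6 0;0 -22.4 0 27.6 0;0 -22.4 0 27.6 0;0 -22.4 0 27.6 0;0 -22.4 0 27.6 0;0 -22.4 0 27.6 0;0 -22.4 0 27.6 0;0 -22.4 0 27.6 0"
}}

```text
time_s: 3.37
position: [0.5803, 0.0142, 0.2227]
tcp_rot: [[0.326, 0.0, 0.945], [-0.945, -0.0, 0.326], [0.0, -1.0, 0.0]]
force: [0.3, 0.5, 0.1]
opening: 0.008
```

Request:
{"api": "send_rows", "payload": {
  "moves": "0 0 0 0 -6.5;0 0 0 0 -6.5;0 0 0 0 -6.5;0 0 0 0 -6.5;0 0 0 0 -6.5;0 0 0 0 -6.5;0 0 0 0 0;0 0 0 0 0"
}}

```text
time_s: 4.03
position: [0.5796, 0.0125, 0.2226]
tcp_rot: [[0.847, 0.0, 0.532], [-0.532, -0.0, 0.847], [0.0, -1.0, 0.0]]
force: [0.3, 0.7, -0.2]
opening: 0.008
```

```bash
python3 - <<'E'
from h import *
s=read_state(); print(s["time_s"],s["position"],s["tcp_rot"].round(3),s["joint_positions"].round(1),s["force"].round(2),s["opening"])
c=capture("side"); b=c["image"][90:290,230:460]; cv2.imwrite("pics/s2.png",cv2.resize(b,None,fx=2.6,fy=2.6,interpolation=2))
E
```

```text
4.0333 [0.57959982 0.01248234 0.22256242] [[ 0.847  0.     0.532]
 [-0.532 -0.     0.847]
 [ 0.    -1.     0.   ]] [-9.8 26.7 88.7  0.  64.5 22.4] [ 0.34  0.67 -0.17] 0.007853177418059819
```

View pics/s2.png

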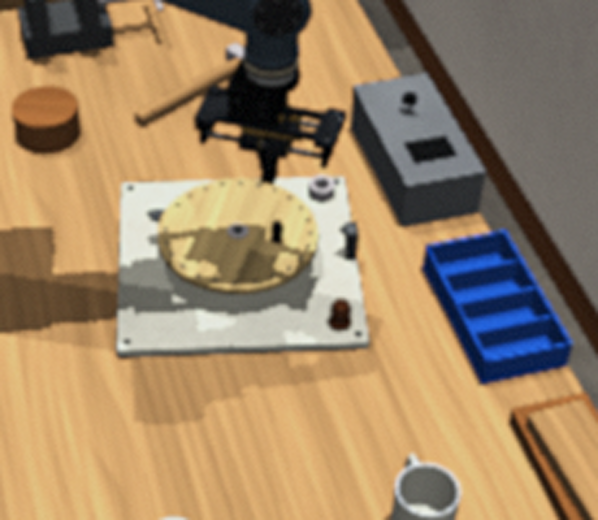

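Request:
{"api": "send_rows", "payload": {
  "moves": "0 0 33 0 0;0 0 34 0 0;0 0 34 0 0;0 0 33 0 0;0 0 0 0 0;0 0 0 0 0"
}}

```text
time_s: 4.58
position: [0.5783, 0.0126, 0.0872]
tcp_rot: [[0.847, -0.004, 0.531], [-0.531, 0.001, 0.847], [-0.004, -1.0, -0.002]]
force: [-0.1, -0.4, 1.0]
opening: 0.009
```

```bash
python3 - <<'E'
from h import *
s=read_state(); print(s["time_s"],s["position"],s["force"].round(2))
b=[]
for n,(y,x) in (("side",(130,270)),("top",(140,220))):
    c=capture(n); b.append(cv2.resize(c["image"][y:y+100,x:x+100],None,fx=4,fy=4,interpolation=2))
    print(n,proj(c,s["position"]),[ (np.round(k["pixel"],1),round(k["p"],2)) for k in mark_of(c,"knob")[:1]])
cv2.imwrite("pics/s3.png",np.hstack(b))
E
```

```text
4.5833 [0.57828686 0.01264392 0.08719596] [-0.11 -0.38  1.02]
side [np.float64(184.86256834646844), np.float64(332.29828172090924)] []
top [np.float64(186.97314019236484), np.float64(299.0392596409659)] []
```

View pics/s3.png

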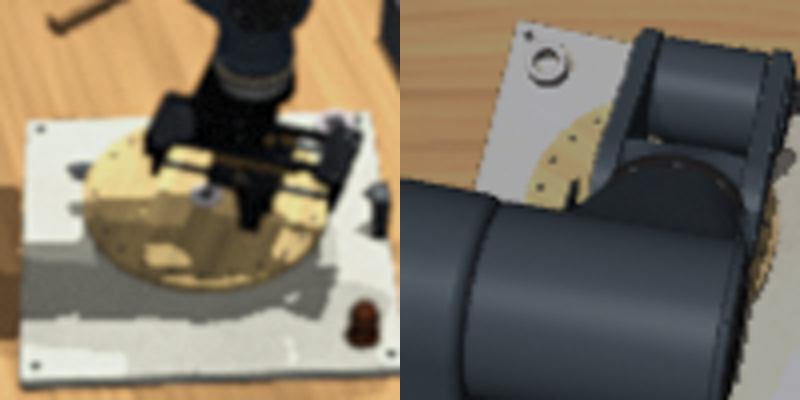

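The fingertip (left panel 248,225) sits just in front of the hidden knob, and its position matches the projection. Now I flick, then lift clear.

Request:
{"api": "send_rows", "payload": {
  "moves": "0 0 0 3 0;0 0 0 3 0;0 0 0 3 0;0 0 0 3 0;0 0 0 3 0;0 -1 0 4 -2;0 -1 0 6 -4;0 -2 0 9 -6;0 -2 0 12 -7;0 -2 0 13 -7;0 0 -30 0 0;0 0 -40 0 0;0 0 -20 0 0"
}}

```text
time_s: 5.87
position: [0.5979, 0.0695, 0.1817]
tcp_rot: [[0.995, 0.004, 0.103], [-0.103, -0.0, 0.995], [0.004, -1.0, 0.0]]
force: [0.2, 0.4, 1.2]
opening: 0.002
```

```bash
cat > look.py <<'E'
from h import *
import sys
C=np.array([.5485,.0735])
def look(pic=None):
    t=read_state()["time_s"]; c=capture("side")
    for nm in ("tab_tip","knob"):
        for k in mark_of(c,nm)[:2]:
            w=atz(c,k["pixel"],.072)[:2]-C
            print(round(t,3),nm,round(k["p"],2),"ang",round(np.degrees(np.arctan2(w[1],w[0])),1),"r",round(np.hypot(*w)*1000))
    if pic: cv2.imwrite(pic,cv2.resize(c["image"][110:250,240:400],None,fx=4,fy=4,interpolation=2))
    return c
if __name__=="__main__":
    for i in range(int(sys.argv[1])): look(sys.argv[2] if len(sys.argv)>2 and i==0 else None)
E
python3 look.py 2 pics/s4.png; python3 -c "
from rig import *; s=read_state();print(s['time_s'],s['position'],s['tcp_rot'].round(3))"
```

```text
5.867 tab_tip 0.95 ang -126.2 r 132
5.867 knob 0.51 ang 53.7 r 59
6.017 tab_tip 0.78 ang -99.0 r 140
6.017 knob 0.55 ang 76.8 r 45
6.1667 [0.59495241 0.06902588 0.17703057] [[ 0.995 -0.003  0.104]
 [-0.104  0.     0.995]
 [-0.003 -1.    -0.   ]]
```

View pics/s4.png

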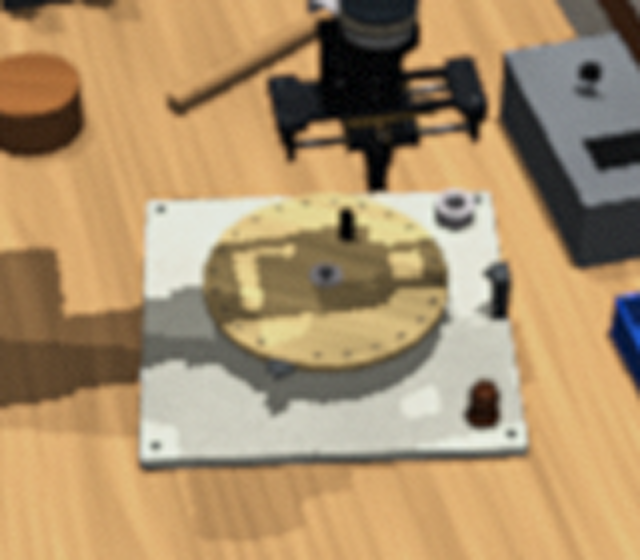

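Request:
{"api": "send_rows", "payload": {
  "moves": "0 -14.3 0 25 0;0 -14.3 0 25 0;0 -14.3 0 25 0;0 -14.3 0 25 0;0 0 20 0 0;0 0 20 0 0;0 0 20 0 0;0 0 20 0 0;0 0 0 0 0;0 0 0 0 0;0 0 0 0 0;0 0 0 0 0;0 0 0 0 0;0 0 0 0 0;0 0 0 0 0;0 0 0 0 0;0 0 0 0 0;0 0 0 0 0;0 0 0 0 0;0 0 0 0 0"
}}

```text
time_s: 7.83
position: [0.5498, 0.1743, 0.0985]
tcp_rot: [[0.995, -0.0, 0.104], [-0.104, -0.0, 0.995], [-0.0, -1.0, -0.0]]
force: [0.3, 0.2, -0.3]
opening: 0.004
```

```bash
python3 look.py 3; python3 -c "
from rig import *; s=read_state();print(s['time_s'],s['position'],s['tcp_rot'].round(3),s['force'])"
```

```text
7.833 tab_tip 0.56 ang 166.0 r 146
7.833 knob 0.56 ang -15.2 r 71
7.983 tab_tip 0.67 ang -178.7 r 143
7.983 knob 0.57 ang 16.2 r 64
8.133 tab_tip 0.98 ang -155.9 r 141
8.133 tab_tip 0.63 ang -81.5 r 576
8.133 knob 0.41 ang 18.6 r 66
8.2833 [0.54979823 0.17431653 0.09852658] [[ 0.995 -0.     0.104]
 [-0.104  0.     0.995]
 [-0.    -1.     0.   ]] [0.12922783 0.26942336 0.01008317]
```

Request:
{"api": "send_rows", "payload": {
  "moves": "0 0 6 0 0;0 0 6 0 0;0 0 6 0 0;0 0 0 0 0;0 0 0 0 0;0 0 0 0 0;0 0 0 0 0;0 0 0 0 0;0 0 0 0 0;0 0 0 0 0;0 0 0 0 0;0 0 0 0 0;0 0 0 0 0;0 0 0 0 0;0 0 0 0 0;0 0 0 0 0;0 0 0 0 0;0 0 0 0 0;0 0 0 0 0;0 0 0 0 0"
}}

```text
time_s: 9.95
position: [0.5498, 0.1743, 0.0806]
tcp_rot: [[0.995, 0.0, 0.104], [-0.104, 0.0, 0.995], [0.0, -1.0, 0.0]]
force: [0.2, 0.1, -0.3]
opening: 0.005
```

```bash
python3 look.py 4; python3 -c "
from rig import *; s=read_state();print(s['time_s'],s['position'],s['force'])"
```

```text
9.95 tab_tip 0.83 ang 22.2 r 121
9.95 tab_tip 0.43 ang -111.1 r 600
9.95 knob 0.49 ang -154.0 r 48
10.1 tab_tip 0.62 ang 41.9 r 146
10.1 tab_tip 0.54 ang -70.5 r 246
10.1 knob 0.71 ang -95.7 r 674
10.1 knob 0.52 ang -143.9 r 63
10.25 tab_tip 0.75 ang 51.5 r 157
10.25 tab_tip 0.68 ang 14.1 r 147
10.25 knob 0.36 ang -134.1 r 48
10.4 tab_tip 0.63 ang 88.2 r 357
10.4 tab_tip 0.55 ang 60.7 r 133
10.4 knob 0.6 ang -121.0 r 56
10.55 [0.54981308 0.17431279 0.08056323] [ 0.50299242 -0.38251006 -0.42384927]
```

Request:
{"api": "send_rows", "payload": {
  "moves": "0 0 2 0 0;0 0 0 0 0;0 0 0 0 0;0 0 0 0 0;0 0 0 0 0;0 0 0 0 0;0 0 0 0 0;0 0 0 0 0;0 0 0 0 0;0 0 0 0 0;0 0 0 0 0;0 0 0 0 0;0 0 0 0 0;0 0 0 0 0;0 0 0 0 0;0 0 0 0 0;0 0 0 0 0;0 0 0 0 0;0 0 0 0 0;0 0 0 0 0"
}}

```text
time_s: 12.22
position: [0.5498, 0.1743, 0.0786]
tcp_rot: [[0.995, -0.0, 0.104], [-0.104, 0.0, 0.995], [-0.0, -1.0, -0.0]]
force: [0.6, -1.4, 0.2]
opening: 0.002
```

```bash
python3 look.py 4; python3 -c "
from rig import *; s=read_state();print(s['time_s'],s['position'],s['force'])"
```

```text
12.217 tab_tip 0.78 ang 157.7 r 148
12.217 knob 0.61 ang -10.0 r 62
12.367 tab_tip 0.87 ang 161.5 r 143
12.367 knob 0.51 ang -81.2 r 555
12.517 tab_tip 0.55 ang 171.0 r 142
12.517 tab_tip 0.5 ang -81.9 r 571
12.517 knob 0.39 ang 28.4 r 8
12.517 knob 0.38 ang 8.1 r 61
12.667 tab_tip 0.91 ang 177.8 r 146
12.667 knob 0.51 ang -68.8 r 16
12.667 knob 0.46 ang 2.7 r 72
12.8167 [0.54981189 0.17430201 0.07856239] [-0.28800631 -0.37841761  0.56116667]
```

Request:
{"api": "send_rows", "payload": {
  "moves": "0 0 -25 0 0;0 0 -25 0 0;0 0 0 0 0;0 0 0 0 0;0 0 0 0 0;0 0 0 0 0;0 0 0 0 0;0 0 0 0 0;0 0 0 0 0;0 0 0 0 0;0 0 0 0 0;0 0 0 0 0;0 0 0 0 0;0 0 0 0 0;0 0 0 0 0;0 0 0 0 0;0 0 0 0 0;0 0 0 0 0;0 0 0 0 0;0 0 0 0 0"
}}

```text
time_s: 14.48
position: [0.5498, 0.1743, 0.1286]
tcp_rot: [[0.995, 0.0, 0.104], [-0.104, 0.0, 0.995], [0.0, -1.0, 0.0]]
force: [-0.2, -0.3, -0.2]
opening: 0.004
```

```bash
python3 look.py 4; python3 -c "
from rig import *; s=read_state();print(s['time_s'],s['position'],s['force'])"
```

```text
14.483 tab_tip 0.64 ang -142.5 r 154
14.483 knob 0.37 ang 37.2 r 72
14.633 tab_tip 0.86 ang -142.4 r 139
14.633 tab_tip 0.46 ang 38.9 r 56
14.633 knob 0.73 ang 18.4 r 155
14.633 knob 0.61 ang 44.0 r 60
14.783 tab_tip 0.68 ang -138.6 r 144
14.783 tab_tip 0.48 ang 127.5 r 383
14.783 knob 0.6 ang 50.4 r 59
14.933 tab_tip 0.57 ang -135.7 r 135
14.933 knob 0.44 ang 47.6 r 63
15.0833 [0.54982223 0.17430678 0.12854515] [-0.68577837 -0.12076832  0.0285427 ]
```

Request:
{"api": "send_rows", "payload": {
  "moves": "0 21.4 0 -19.3 0;0 21.4 0 -19.3 0;0 21.4 0 -19.3 0;0 0 0 0 5.5;0 0 0 0 5.5;0 0 0 0 5.5;0 0 0 0 5.5;0 0 0 0 0;0 0 0 0 0;0 0 0 0 0;0 0 0 0 0;0 0 0 0 0;0 0 0 0 0;0 0 0 0 0;0 0 0 0 0;0 0 0 0 0"
}}

```text
time_s: 16.42
position: [0.6076, 0.1101, 0.1286]
tcp_rot: [[0.883, 0.0, 0.469], [-0.469, -0.0, 0.883], [0.0, -1.0, 0.0]]
force: [-0.1, -0.5, -0.5]
opening: 0.007
```

```bash
python3 look.py 4 pics/s5.png; python3 -c "
from rig import *; s=read_state();print(s['time_s'],s['position'],s['force'],s['tcp_rot'].round(3))"
```

```text
16.417 tab_tip 0.68 ang -135.3 r 146
16.567 tab_tip 0.66 ang -135.1 r 137
16.567 knob 0.55 ang -96.2 r 671
16.567 knob 0.38 ang 48.1 r 62
16.717 tab_tip 0.69 ang -129.6 r 136
16.717 tab_tip 0.34 ang 84.0 r 8
16.717 knob 0.5 ang 48.1 r 59
16.867 tab_tip 0.84 ang -133.6 r 139
16.867 knob 0.59 ang 41.4 r 66
17.0167 [0.60761029 0.11001336 0.12854848] [ 0.45528666  0.41220116 -0.93353423] [[ 0.883 -0.     0.469]
 [-0.469  0.     0.883]
 [-0.    -1.     0.   ]]
```

View pics/s5.png

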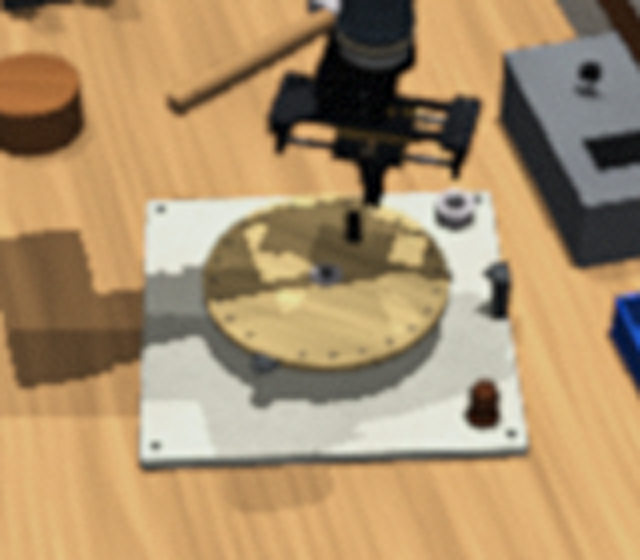

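Disc now rests with the tab at about -134° and the knob at about 46°, with the finger to its far right (crop pixels 352,225 and 372,200). The first spin was valid but died short of the pointer. I'll flick again softly and brake it on the way to the pointer.

Request:
{"api": "send_rows", "payload": {
  "moves": "0 7.2 0 -5.7 0;0 7.3 0 -5.8 0;0 0 0 0 7;0 0 0 0 7;0 0 20 0 0;0 0 20 0 0;0 0 0 0 0;0 0 0 0 0"
}}

```text
time_s: 17.68
position: [0.6145, 0.0922, 0.0876]
tcp_rot: [[0.743, -0.003, 0.67], [-0.67, -0.0, 0.743], [-0.002, -1.0, -0.002]]
force: [0.7, 0.6, -0.5]
opening: 0.004
```

Request:
{"api": "send_rows", "payload": {
  "moves": "0 -3 0 0 0;0 -3 0 0 0;0 -3 0 0 0;0 -3 0 0 0;0 -4 0 0 -3;0 -5 0 -1 -4;0 -6 0 -1 -5;0 -6 0 -1 -5;0 -6 0 -1 -5;0 4 0 0 0;0 2 0 18 0;0 0 7 18 0"
}}

```text
time_s: 18.68
position: [0.602, 0.144, 0.0834]
tcp_rot: [[0.938, 0.005, 0.346], [-0.346, 0.0, 0.938], [0.004, -1.0, 0.002]]
force: [-0.3, 0.4, 0.9]
opening: 0.005
```

```bash
python3 look.py 3; python3 -c "
from rig import *; s=read_state();print(s['time_s'],s['position'],s['force'],s['tcp_rot'].round(3))"
```

```text
18.683 tab_tip 0.6 ang -86.0 r 142
18.683 knob 0.52 ang 20.0 r 152
18.683 knob 0.44 ang 81.7 r 71
18.833 tab_tip 0.93 ang -77.7 r 127
18.833 knob 0.46 ang 89.8 r 56
18.983 tab_tip 0.58 ang -67.3 r 135
18.983 knob 0.48 ang 112.7 r 54
19.1333 [0.59945195 0.14364107 0.08178291] [ 0.00492385  0.3502627  -0.19461529] [[ 0.939  0.     0.343]
 [-0.343 -0.     0.939]
 [ 0.    -1.    -0.   ]]
```

Request:
{"api": "send_rows", "payload": {
  "moves": "0 0 3 10 0;0 0 3 0 0;0 0 0 0 0"
}}

```text
time_s: 19.38
position: [0.6027, 0.154, 0.0749]
tcp_rot: [[0.94, -0.001, 0.341], [-0.341, -0.0, 0.94], [-0.001, -1.0, -0.0]]
force: [-0.5, -0.6, 0.5]
opening: 0.005
```

```bash
python3 look.py 1; python3 -c "
from rig import *; s=read_state();print(s['time_s'],s['position'],s['force'])"
```

```text
19.383 tab_tip 0.86 ang -40.9 r 134
19.383 knob 0.6 ang 125.9 r 62
19.5333 [0.60272308 0.15373376 0.0752941 ] [-0.30217994  0.29827875 -0.01128624]
```

Request:
{"api": "send_rows", "payload": {
  "moves": "0 0 0 0 0;0 0 0 0 0"
}}

```text
time_s: 19.7
position: [0.6029, 0.1536, 0.0756]
tcp_rot: [[0.94, 0.0, 0.342], [-0.342, -0.0, 0.94], [0.0, -1.0, -0.0]]
force: [-0.1, -0.1, 0.2]
opening: 0.002
```

```bash
python3 - <<'E'
from look import *
t=read_state()["time_s"]; c=capture("side")
for k in mark_of(c,"tab_tip")[:2]:
    w=atz(c,k["pixel"],.072)[:2]-C; print(t,k["p"],np.degrees(np.arctan2(w[1],w[0])),np.hypot(*w))
print([proj(c,[*(C+r*np.array([np.cos(a),np.sin(a)])),.072]) for r,a in ((.144,np.radians(-13)),(.151,np.radians(-13)))],[k["pixel"] for k in mark_of(c,"tab_tip")[:1]])
print(read_state()["time_s"]); cv2.imwrite("pics/s6.png",c["image"])
E
```

```text
19.7 0.69 -112.29385738085865 0.5981993367626982
19.7 0.64 -95.88980343919725 0.6736806970841945
[[np.float64(177.57310395632675), np.float64(357.799595918588)], [np.float64(177.53029841274702), np.float64(359.60754613302316)]] [[312.9, 294.8]]
19.85
```

```bash
python3 - <<'E'
import cv2
a=cv2.imread("pics/s6.png")[140:220,280:380]; cv2.imwrite("pics/s6c.png",cv2.resize(a,None,fx=7,fy=7,interpolation=2))
E
```

```text
(no output)
```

View pics/s6c.png

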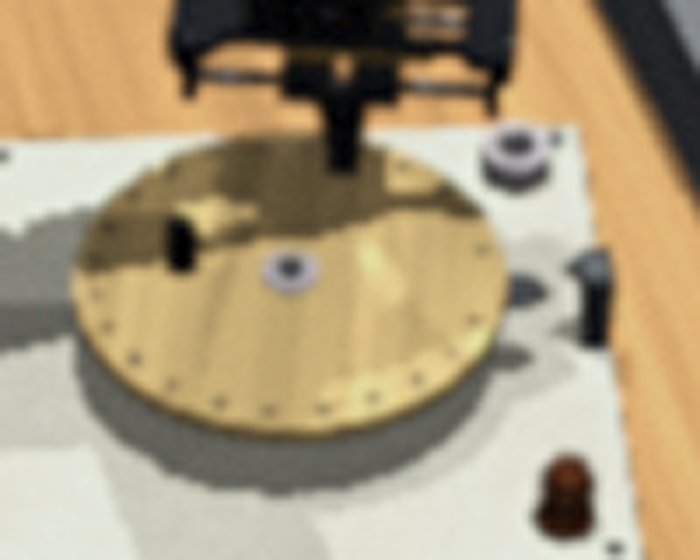

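```bash
python3 - <<'E'
from look import *
c=capture("side")
for p in ((181.7,358.3),(178.,361.7),(178.0,360.5)):
    w=atz(c,p,.072)[:2]-C; print(p,np.degrees(np.arctan2(w[1],w[0])),np.hypot(*w))
print(read_state()["time_s"])
E
```

```text
(181.7, 358.3) -22.084883408972114 0.14584555208950914
(178.0, 361.7) -14.049749877009068 0.1588734170680343
(178.0, 360.5) -14.022090313982543 0.15424252227883004
19.9
```

Request:
{"api": "send_rows", "payload": {
  "moves": "0 0 5 0 0;0 0 0.5 0 0;0 0 0 0 0"
}}

```text
time_s: 20.15
position: [0.6038, 0.1538, 0.0706]
tcp_rot: [[0.94, 0.002, 0.342], [-0.342, 0.0, 0.94], [0.002, -1.0, 0.001]]
force: [-1.0, 0.8, 4.6]
opening: 0.002
```

```bash
python3 look.py 2 pics/s7.png;python3 look.py 2; python3 - <<'E'
from rig import *
import cv2
s=read_state();print(s['time_s'],s['position'],s['force'])
c=capture("side")["image"][140:220,280:380]; cv2.imwrite("pics/s7c.png",cv2.resize(c,None,fx=7,fy=7,interpolation=2))
E
```

```text
20.15 knob 0.46 ang 160.4 r 52
20.3 tab_tip 0.58 ang -3.8 r 144
20.3 knob 0.55 ang 169.2 r 42
20.45 tab_tip 0.68 ang 0.3 r 139
20.45 knob 0.51 ang -80.9 r 562
20.45 knob 0.47 ang 178.5 r 56
20.6 tab_tip 0.9 ang 0.9 r 126
20.6 knob 0.58 ang 172.1 r 61
20.75 [0.60351183 0.15395137 0.07035245] [2.35158488 1.37942139 5.58169708]
```

View pics/s7c.png

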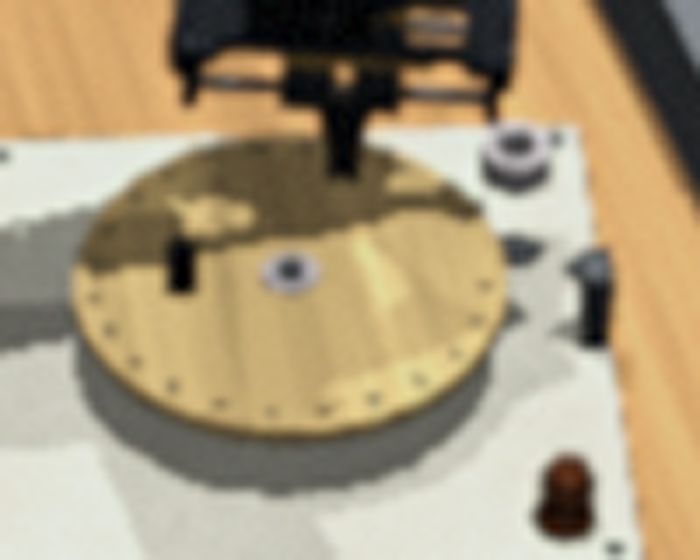

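Braked at once with about 5 N, but the tab went slightly past. Tab tip is at crop (545,246); in line would be y≈267. I'll draw it back about 7° with the fingertip still on the face.

Request:
{"api": "send_rows", "payload": {
  "moves": "0 1.9 0 -0.5 1;0 1.9 0 -0.5 1;0 1.9 0 -0.5 1;0 1.9 0 -0.5 1;0 1.9 0 -0.5 1;0 1.9 0 -0.5 1;0 0 0 0 0;0 0 0 0 0;0 0 0 0 0"
}}

```text
time_s: 21.55
position: [0.6128, 0.1467, 0.0703]
tcp_rot: [[0.899, 0.001, 0.438], [-0.438, 0.0, 0.899], [0.001, -1.0, 0.001]]
force: [1.8, 1.7, 5.3]
opening: 0.006
```

```bash
python3 look.py 3; python3 - <<'E'
from h import *
s=read_state();print(s['time_s'],s['position'],s['force'])
c=capture("side")["image"][140:220,280:380]; cv2.imwrite("pics/s8c.png",cv2.resize(c,None,fx=7,fy=7,interpolation=2))
E
```

```text
21.55 tab_tip 0.87 ang -12.1 r 141
21.55 tab_tip 0.74 ang -106.1 r 55
21.55 knob 0.44 ang 163.2 r 64
21.7 tab_tip 0.78 ang -8.5 r 133
21.7 tab_tip 0.47 ang 19.8 r 165
21.7 knob 0.52 ang 165.3 r 64
21.85 tab_tip 0.58 ang -7.9 r 140
21.85 knob 0.57 ang 171.3 r 59
21.85 knob 0.44 ang -111.3 r 591
22.0 [0.61280087 0.14670789 0.0703317 ] [0.88360195 1.22688726 5.1829484 ]
```

View pics/s8c.png

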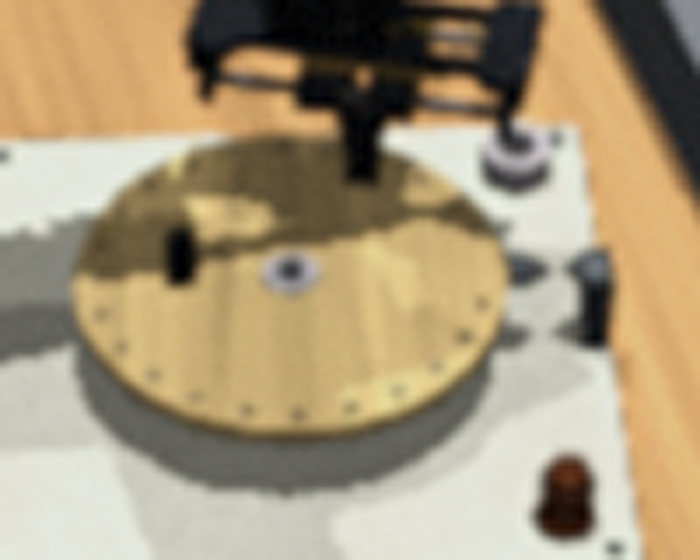

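Tab tip (548,269) and pointer tip (570,267) point at each other, and their shadows also meet. The finger holds about 5 N, well away from the knob.

```bash
python3 -c "
from rig import *; s=read_state(); print(s['time_s'],s['force']); print(hand_in())"
```

```text
22.05 [0.51958482 0.62100652 5.17376359]
the job is handed in; nothing more can be done
None
```

I handed the job in at 22 s with the tab in line with the pointer and the fingertip holding the disc at about 5 N; no verdict was reported.

- **Spin:** I flicked the knob with the closed fingers. The disc spun untouched at about 3 rad/s and stayed above 1 rad/s for several seconds. It then coasted to a stop short of the pointer on its own, so I gave it a second, softer flick.
- **Brake:** I braked it with the fingertip on the bare face at about 5 N. I was slightly late, so the tab stopped about 7° past the pointer. I drew it back with the fingertip still on the face.
- **Final checks:** In the last picture the tab tip and pointer tip are in line, and so are their shadows. The finger was on the face about 105 mm off the axis, well clear of the knob.
- **Disagreement:** The network put the tab at about -8 to -12°, against about -14° for the pointer by my own measurement. I trusted the picture, which shows them in line. The differences are about 2 to 6°, and the limit is about 5.6°.
- **Not checked:** I did not measure the other objects at the end. The collar and finial show no shift in the pictures.

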